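# Put the stacked lids back on the honey pots

## Robot

A 6-joint arm with a two-finger parallel gripper is mounted at the origin on the work surface. World frame = base frame: x ahead of the robot, y to its left, z up, the work surface at z = 0. Lengths are in m, angles in rad, forces in N, time in s.
With the tool pointing down it reaches from about 0.25 to 0.725 m from the base axis. Payload 4 kg.
Tool frame: the origin (TCP) lies on the centre line of the jaws, within the pads' length; the fingertips stand 11 mm ahead of it and the grasp point (between the pads) lies 8 mm behind it (bot.nose_length is the distance from the TCP to the fingertips, in m); z points along the fingers, y is the direction in which the jaws open and shut (so a half turn about z gives the same grasp; the last joint's range is limited). The gripper opens to 85 mm and grips with 20 to 120 N. Pads are 22 mm wide; open, the fingers measure 114 mm over their backs; the gripper's body (76 mm by 85 mm) begins 54 mm behind the grasp point. The pads swing forward as they close: fully open they stand 13 mm farther back than shut.
Start: joints at [1.333, 0.241, 0.005, 1.335, 0, 1.571], TCP at [0.118, 0.486, 0.242] pointing down, gripper open.
Joint ranges: [-2.72, 2.72], [-1.05, 1.87], [-1.09, 1.28], [-1.99, 2.15], [-1.42, 1.44], [-3.14, 3.14]. Speed limits (rad/s): [2.79, 2.79, 3.14, 3.14, 3.14, 3.14].

## Interface

Orientations are given as a unit quaternion [x, y, z, w].
In Python, from workcell import bot gives the robot as it stands.
- The arm moves only by the tool play_rows, never from a script. Its argument "plan" is one flat list of numbers, 6 for each row, row after row: the shift along the tool's x, y, z in mm, then the turn, a rotation vector about the tool's x, y, z in rad. A call has 1 to 20 rows; each row shifts and turns the commanded pose from where the row before left it, along the tool's axes as they then stand; what a row does not reach is not made up. A row lasts 1/8 s, in which the tool goes at most 62.5 mm and 10.7 degrees, less where a joint would pass 70% of its speed; a pose out of reach is approached as far as the arm can. A call with a gripper value outside its range is refused whole. "hand" is the opening in per cent of the stroke, from 0 (shut) to 100 (fully open), set as the call begins (left out, the last holds). The fingers move at their own pace and stop on an object; the grip force is fixed at half the most. Time passes only in rows, so rows that do not move let the fingers close. It gives the time, the measured TCP pose, the force and the opening at its end, in the units of the state.
- bot.get_obs(): the state, without advancing time (a new reading comes with each control period).
- bot.camera(name): name is "scene" or "top" or "wrist"; returns a dict with "frame" (384x512x3 uint8, blue, green, red), "range_z" (384x512 float32, m along the optical axis (not along the pixel's ray), 0 where there is no reading), "K" (3x3 intrinsics, pixels), "cam_to_world" (4x4, takes a point from camera to world coordinates). Camera axes: x right, y down, z forward; pixel columns grow to the right and rows downward; lengths in m; the calibration is good to about 2 mm. A picture is of the moment at which its call begins.
- bot.job_done(): hands the job in, once; it reports no verdict.
Trained networks look in the newest picture that a camera, given by its name, has taken for a name from the list of things; names that differ only in an ending like _2 or _b are one class to them, and where a whole thing is asked for, a point or a joint stands for the part that bears it (a point fixed in the world has none). Each returns a list of dicts, best first, with "p" (0 to 1); they miss things now and then, are a little off and sometimes report something else, mostly with a low value. They report only what shows in the picture. A call takes as long as a camera call. They do not tell look-alikes from the thing itself.
- bot.outline_of(query, camera): "mask" (384x512 bool, what is visible of it) and "point" ([row, column] in pixels, amid what is visible of it).
The state is a dict: "clock": time; "joint_pos": joint angles; "joint_vel": joint speeds; "tau": joint torques, N m; "eef_pos": TCP position; "tool_rot": TCP orientation; "ft_force": force on the tool from outside, world axes, zero at the start; "ft_torque": the same for the moment, N m; "grip_width": finger opening in m.
Only numpy, scipy, OpenCV 4.12 (cv2) and the standard library are available. Lean on these libraries where they do the work, as an engineer would, in place of code of your own. Each camera call takes 0.05 s, during which the arm holds its last target.

## Task

The lids of the four wooden honey pots are stacked on the stall table. Working down from the top of the stack, take the lids off one at a time and put each straight onto the pot it fits, sitting level and fully home. Leave the pots standing where they are, and do not disturb the bowl or the spoon jar.

Things in the scene. Friction and masses are not known exactly. Their poses are not given: they have to be found in the camera images.
- lid_extra: the largest of four turned wooden lids, bottom of the stack, on the table; cap 104 mm across, about 115 g. Origin: centre of its underside, z up. Hollow tapered skirt 0 to 12 mm above the origin (78 mm across at the bottom, 86 mm at the cap), cap 12 to 28 mm with a flat top, then a round knob, 18 mm across, to 48 mm. Stacked lids stand 28 mm one above the other, the lower knob loose inside the upper lid
- lid_large: the second largest of four turned wooden lids, third from the top; cap 90 mm across, about 85 g. Origin: centre of its underside, z up. Hollow tapered skirt 0 to 12 mm above the origin (64 mm across at the bottom, 72 mm at the cap), cap 12 to 28 mm with a flat top, then a round knob, 18 mm across, to 48 mm. Stacked lids stand 28 mm one above the other, the lower knob loose inside the upper lid
- lid_medium: the second smallest of four turned wooden lids, second from the top; cap 76 mm across, about 60 g. Origin: centre of its underside, z up. Hollow tapered skirt 0 to 12 mm above the origin (50 mm across at the bottom, 58 mm at the cap), cap 12 to 28 mm with a flat top, then a round knob, 18 mm across, to 48 mm. Stacked lids stand 28 mm one above the other, the lower knob loose inside the upper lid
- lid_small: the smallest of four turned wooden lids, top of the stack; cap 62 mm across, about 40 g. Origin: centre of its underside, z up. Hollow tapered skirt 0 to 12 mm above the origin (36 mm across at the bottom, 44 mm at the cap), cap 12 to 28 mm with a flat top, then a round knob, 18 mm across, to 48 mm. Stacked lids stand 28 mm one above the other, the lower knob loose inside the upper lid
- pot_extra: the largest of four open wooden honey pots, loose and upright on the table: 104 mm tall, mouth 94 mm across, 108 mm over the rim, 114 mm at the belly. Origin: centre of its underside, z up. The 104 mm lid fits it: the skirt goes into the mouth with 4 mm to spare all round, the cap rests on the rim; the lid's origin is then 92 mm above the pot's
- pot_large: the second largest of four open wooden honey pots, loose and upright on the table: 96 mm tall, mouth 80 mm across, 94 mm over the rim, 100 mm at the belly. Origin: centre of its underside, z up. The 90 mm lid fits it: the skirt goes into the mouth with 4 mm to spare all round, the cap rests on the rim; the lid's origin is then 84 mm above the pot's
- pot_medium: the second smallest of four open wooden honey pots, loose and upright on the table: 88 mm tall, mouth 66 mm across, 80 mm over the rim, 86 mm at the belly. Origin: centre of its underside, z up. The 76 mm lid fits it: the skirt goes into the mouth with 4 mm to spare all round, the cap rests on the rim; the lid's origin is then 76 mm above the pot's
- pot_small: the smallest of four open wooden honey pots, loose and upright on the table: 80 mm tall, mouth 52 mm across, 66 mm over the rim, 72 mm at the belly. Origin: centre of its underside, z up. The 62 mm lid fits it: the skirt goes into the mouth with 4 mm to spare all round, the cap rests on the rim; the lid's origin is then 68 mm above the pot's
- bowl: a bystander: pale wooden bowl, 140 mm across and 62 mm tall, with three wooden eggs fixed in it, loose on the table. Origin: centre of its underside
- spoon_jar: a bystander: wooden jar 80 mm across and 115 mm tall with five spoons standing in it (about 230 mm tall and 140 mm across in all, one rigid piece), loose on the table. Origin: centre of its underside
There are look-alikes about, which are no part of the job. What is shaped like the lid_small but turquoise is not meant. Leave any green look-alike of the pot_large alone.

How it is judged:
On the way, in this order (a step that is already met when the one before it is completed fails the run):
1. the smallest lid sits home on its own pot and is let go (horizontal distance between lid_small and pot_small below 0.008 m and z of lid_small in the frame of pot_small between 0.064 and 0.072 m and angle between the z axis of lid_small and the z axis of pot_small, either way round below 0.07 rad and angle between lid_small's own z axis and vertical below 0.1 rad and contact force between the fingers and lid_small below 0.05 N), for 0.2 s.
2. the second smallest lid sits home on its own pot and is let go (horizontal distance between lid_medium and pot_medium below 0.008 m and z of lid_medium in the frame of pot_medium between 0.072 and 0.08 m and angle between the z axis of lid_medium and the z axis of pot_medium, either way round below 0.07 rad and angle between lid_medium's own z axis and vertical below 0.1 rad and contact force between the fingers and lid_medium below 0.05 N), for 0.2 s.
3. the second largest lid sits home on its own pot and is let go (horizontal distance between lid_large and pot_large below 0.008 m and z of lid_large in the frame of pot_large between 0.08 and 0.088 m and angle between the z axis of lid_large and the z axis of pot_large, either way round below 0.07 rad and angle between lid_large's own z axis and vertical below 0.1 rad and contact force between the fingers and lid_large below 0.05 N), for 0.2 s.
4. the largest lid sits home on its own pot and is let go (horizontal distance between lid_extra and pot_extra below 0.008 m and z of lid_extra in the frame of pot_extra between 0.088 and 0.096 m and angle between the z axis of lid_extra and the z axis of pot_extra, either way round below 0.07 rad and angle between lid_extra's own z axis and vertical below 0.1 rad and contact force between the fingers and lid_extra below 0.05 N), for 0.2 s.
At the end, for the whole second after the job is handed in: Each lid was put on in turn from the top of the stack and sits on its own pot: within 8 mm of its axis, 4 mm of its seated height, level to 4 degrees, let go, at rest. Pots are upright within 40 mm, bowl and spoon jar within 30 mm, of where they were (horizontal distance between lid_small and pot_small below 0.008 m and z of lid_small in the frame of pot_small between 0.064 and 0.072 m and angle between the z axis of lid_small and the z axis of pot_small, either way round below 0.07 rad and angle between each of lid_small, pot_small, lid_medium, pot_medium, lid_large, pot_large, lid_extra, pot_extra's own z axis and vertical below 0.1 rad and linear speed of each of lid_small, pot_small, lid_medium, pot_medium, lid_large, pot_large, lid_extra, pot_extra below 0.02 m/s and distance of each of pot_small, pot_medium, pot_large, pot_extra from where it was at the start of the episode below 0.04 m and horizontal distance between lid_medium and pot_medium below 0.008 m and z of lid_medium in the frame of pot_medium between 0.072 and 0.08 m and angle between the z axis of lid_medium and the z axis of pot_medium, either way round below 0.07 rad and horizontal distance between lid_large and pot_large below 0.008 m and z of lid_large in the frame of pot_large between 0.08 and 0.088 m and angle between the z axis of lid_large and the z axis of pot_large, either way round below 0.07 rad and horizontal distance between lid_extra and pot_extra below 0.008 m and z of lid_extra in the frame of pot_extra between 0.088 and 0.096 m and angle between the z axis of lid_extra and the z axis of pot_extra, either way round below 0.07 rad and distance of each of bowl, spoon_jar from where it was at the start of the episode below 0.03 m); the robot touches nothing.
It fails at once if a honey pot is tipped (angle between any of pot_small, pot_medium, pot_large, pot_extra's own z axis and vertical above 0.35 rad).
It fails at once if the bowl is pushed away or knocked over (distance of bowl from where it was at the start of the episode above 0.03 m or angle between bowl's own z axis and vertical above 0.35 rad).
It fails at once if the spoon jar is pushed away or knocked over (distance of spoon_jar from where it was at the start of the episode above 0.03 m or angle between spoon_jar's own z axis and vertical above 0.35 rad).
It also fails if it takes over 109 s, if anything falls off the work surface, if the arm or the gripper's body presses on something with over 40 N, if the wrist force passes 120 N, or if a joint passes its speed limit or range.

## Working session

There is one attempt and no reset: what is moved stays moved. The work goes in short steps, Python scripts to look and compute and a tool call to move; the robot and the scene stay as the last step left them, time stands still between calls to the robot, and variables do not carry over. Pictures are saved under pics/ and viewed, and the job is handed in when it is done.

Besides the shell and the picture viewer there is one more tool, called after "Request:" by a JSON object that holds its "name" and its "arguments". play_rows: Moves the arm, as the interface text tells. Its arguments: {"type":"object","properties":{"plan":{"type":"array","items":{"type":"number"}},"hand":{"type":"number"}},"required":["plan"]}

```bash
mkdir -p pics; cat > h.py <<'E'
from workcell import bot
import numpy as np, cv2
def cloud(c):
    z=c["range_z"];K=c["K"];v,u=np.mgrid[0:384,0:512]
    P=np.stack([(u-K[0,2])/K[0,0]*z,(v-K[1,2])/K[1,1]*z,z],-1)
    T=c["cam_to_world"];W=P@T[:3,:3].T+T[:3,3];W[z<=0]=np.nan
    return W
E
python3 - <<'E'
from h import *
for n in ["scene","top","wrist"]:
    c=bot.camera(n);cv2.imwrite(f"pics/{n}0.png",c["frame"]);np.savez(f"{n}0.npz",**c)
    print(n,c["cam_to_world"].round(3).tolist(),c["K"].round(1).tolist())
o=bot.get_obs();print(o)
E
```

```text
scene [[-0.294, 0.809, -0.509, 1.133], [0.956, 0.243, -0.166, 0.18], [-0.011, -0.535, -0.845, 1.069], [0.0, 0.0, 0.0, 1.0]] [[417.9, 0.0, 249.3], [0.0, 417.9, 193.7], [0.0, 0.0, 1.0]]
top [[0.013, -0.992, 0.128, 0.347], [-1.0, -0.012, 0.009, 0.007], [-0.007, -0.129, -0.992, 1.425], [0.0, 0.0, 0.0, 1.0]] [[463.5, 0.0, 261.5], [0.0, 463.5, 188.0], [0.0, 0.0, 1.0]]
wrist [[0.234, 0.921, 0.312, 0.037], [0.972, -0.221, -0.077, 0.505], [-0.002, 0.321, -0.947, 0.373], [0.0, 0.0, 0.0, 1.0]] [[300.7, 0.0, 252.2], [0.0, 300.7, 194.5], [0.0, 0.0, 1.0]]
{'clock': 0.15, 'joint_pos': array([1.33298802e+00, 2.41279735e-01, 4.07634871e-03, 1.33514889e+00,
       1.93095262e-05, 1.57076213e+00]), 'joint_vel': array([-0.00040462, -0.00234971,  0.00249208,  0.00152041, -0.00045917,
       -0.00138434]), 'tau': array([ 1.25001745e-03, -3.72635794e+01,  2.52638590e+01,  1.23836630e-02,
        1.26234504e-04, -4.29638789e-06]), 'eef_pos': array([0.11768194, 0.48552051, 0.24161381]), 'tool_rot': array([ 1.18607168e-01,  9.92940952e-01, -7.71336698e-04, -1.01886637e-04]), 'ft_force': array([-0.71837761, -0.58143416,  0.17485699]), 'ft_torque': array([-0.03179896,  0.0367699 ,  0.02835855]), 'grip_width': 0.08556113279698647}
```

View pics/scene0.png

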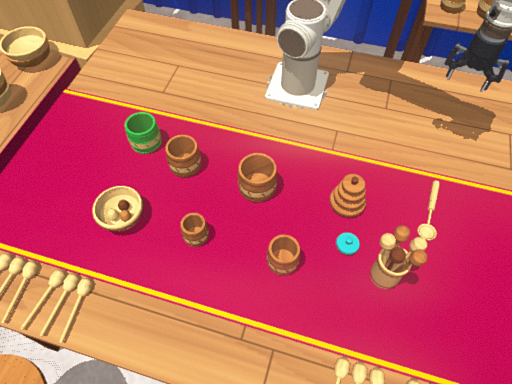

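View pics/top0.png

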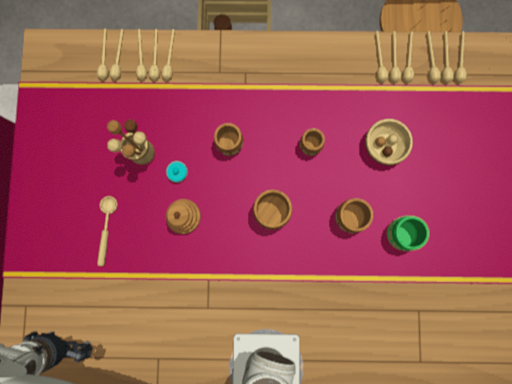

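View pics/wrist0.png

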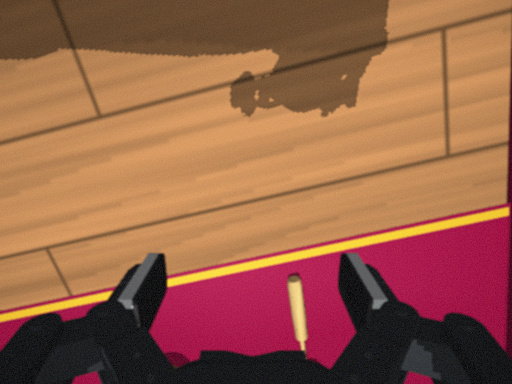

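The top view shows the stack at (183,216) and the pots at (228,140), (312,142), (272,210) and (354,216). It also shows the green decoy at (408,233), the turquoise decoy at (176,172), the spoon jar at (132,145) and the bowl at (388,142). Next I measure their positions from depth in both views.

```bash
cat >> h.py <<'E'
from scipy.optimize import least_squares
def circ(P,r=None):
    # robust circle fit to xy points
    c0=np.r_[np.median(P,0),0.04 if r is None else r]
    if r is None:
        s=least_squares(lambda p:np.hypot(P[:,0]-p[0],P[:,1]-p[1])-p[2],c0,loss='soft_l1',f_scale=.002)
        return s.x
    s=least_squares(lambda p:np.hypot(P[:,0]-p[0],P[:,1]-p[1])-r,c0[:2],loss='soft_l1',f_scale=.002)
    return np.r_[s.x,r]
E
cat > m.py <<'E'
from h import *
for n in ["top","scene"]:
    c=np.load(f"{n}0.npz");W=cloud(c)
    x,y,z=W[...,0],W[...,1],W[...,2]
    m=(z>0.02)&(x>0.2)&(x<0.75)&(abs(y)<0.6)
    k,l,st,ce=cv2.connectedComponentsWithStats(m.astype(np.uint8))
    print(n,"table z",np.nanmedian(z[(x>.35)&(x<.6)&(abs(y)<.5)]))
    for i in range(1,k):
        if st[i,4]<60: continue
        P=W[l==i]; zm=np.percentile(P[:,2],98)
        R=P[P[:,2]>zm-0.006]
        print(st[i].tolist(),"med",np.median(P,0).round(3),"ztop",zm.round(4),"topcentre",((R.max(0)+R.min(0))/2).round(4),"diam",(R.max(0)-R.min(0)).round(3), c["frame"][l==i].mean(0).round())
E
python3 m.py
```

```text
top table z 0.0022306439879742346
[107, 119, 48, 45, 1253] med [0.636 0.382 0.198] ztop 0.2277 topcentre [0.6613 0.3903 0.228 ] diam [0.041 0.084 0.012] [ 66. 103. 133.]
[365, 119, 47, 46, 975] med [ 0.686 -0.377  0.046] ztop 0.0662 topcentre [ 0.6709 -0.3594  0.065 ] diam [0.135 0.136 0.01 ] [ 94. 141. 164.]
[214, 123, 30, 32, 484] med [0.669 0.122 0.076] ztop 0.0934 topcentre [0.6744 0.1229 0.0915] diam [0.076 0.077 0.008] [ 51.  87. 124.]
[300, 128, 25, 27, 384] med [ 0.666 -0.13   0.069] ztop 0.0852 topcentre [ 0.6706 -0.1313  0.0834] diam [0.063 0.065 0.008] [ 51.  84. 122.]
[387, 134, 11, 11, 94] med [ 0.683 -0.377  0.037] ztop 0.0482 topcentre [ 0.685  -0.3799  0.0469] diam [0.016 0.016 0.009] [ 98. 148. 170.]
[375, 136, 11, 11, 94] med [ 0.676 -0.341  0.037] ztop 0.0475 topcentre [ 0.6772 -0.3428  0.0452] diam [0.018 0.016 0.007] [ 62. 108. 144.]
[382, 146, 11, 11, 97] med [ 0.645 -0.361  0.037] ztop 0.0464 topcentre [ 0.6469 -0.364   0.0442] diam [0.019 0.022 0.007] [ 44.  71. 102.]
[167, 161, 20, 20, 321] med [0.577 0.279 0.029] ztop 0.0503 topcentre [0.5785 0.2814 0.0494] 
[... 1457 characters left out ...]
6. 166. 201.]
[107, 209, 12, 11, 108] med [ 0.689 -0.376  0.037] ztop 0.047 topcentre [ 0.6849 -0.3793  0.0447] diam [0.018 0.018 0.007] [123. 192. 223.]
[181, 213, 28, 32, 646] med [ 0.676 -0.131  0.061] ztop 0.0829 topcentre [ 0.6707 -0.1327  0.0809] diam [0.064 0.065 0.008] [ 60.  99. 156.]
[371, 225, 57, 63, 2080] med [0.655 0.382 0.187] ztop 0.2267 topcentre [0.6673 0.397  0.2267] diam [0.028 0.065 0.012] [ 87. 134. 185.]
[336, 232, 24, 22, 392] med [0.583 0.279 0.028] ztop 0.0476 topcentre [0.5787 0.2795 0.0468] diam [0.018 0.016 0.009] [215. 217.  63.]
[267, 234, 34, 40, 860] med [0.686 0.121 0.068] ztop 0.0911 topcentre [0.674  0.1208 0.0889] diam [0.079 0.078 0.008] [ 66. 103. 171.]
```

```bash
python3 -c "
from h import *
print(bot.nose_length, [a for a in dir(bot) if a[0]!='_'])"
```

```text
0.011 ['Unreachable', 'camera', 'get_obs', 'job_done', 'nose_length', 'outline_of']
```

Request:
{"name": "play_rows", "arguments": {"plan": [0, 0, 0, 0, 0, -0.119, 0, 0, 0, 0, 0, -0.119, -32, -23, 0, 0, 0, 0, -32, -23, 0, 0, 0, 0, -32, -23, 0, 0, 0, 0, -32, -23, 0, 0, 0, 0, -32, -23, 0, 0, 0, 0, -32, -23, 0, 0, 0, 0, -32, -23, 0, 0, 0, 0, -32, -23, 0, 0, 0, 0, -32, -23, 0, 0, 0, 0, -32, -23, 0, 0, 0, 0, 0, 0, 0, 0, 0, 0, 0, 0, 0, 0, 0, 0], "hand": 50}}

```text
clock: 1.9
eef_pos: [0.4374, 0.2559, 0.2419]
tool_rot: [0.0, 1.0, -0.0, -0.001]
ft_force: [0.1, -0.6, -0.6]
grip_width: 0.0426
```

```bash
cat >> h.py <<'E'
def wrist(name,win=None,zlo=None,zhi=None):
    c=bot.camera("wrist");cv2.imwrite(f"pics/{name}.png",c["frame"]);np.savez(f"{name}.npz",**c);return c,cloud(c)
E
python3 - <<'E'
from h import *
c,W=wrist("w1")
P=W.reshape(-1,3);P=P[np.isfinite(P[:,2])]
P=P[np.hypot(P[:,0]-.439,P[:,1]-.256)<.06]
P=P[P[:,2]<.145]
R=P[P[:,2]>.118]
print("knob",len(R),R.min(0).round(4),R.max(0).round(4),((R.max(0)+R.min(0))/2).round(4))
h,e=np.histogram(P[:,2],bins=np.arange(0,.15,.004));print(list(zip(e.round(3),h)))
for lv,r in [(.112,.031),(.084,.038),(.056,.045),(.028,.052)]:
    R=P[(abs(P[:,2]-lv)<.0045)];
    if len(R)>20: print(lv,len(R),R.min(0).round(4),R.max(0).round(4),((R.max(0)+R.min(0))/2).round(4))
E
```

```text
knob 350 [0.4295 0.248  0.119 ] [0.4472 0.2645 0.1328] [0.4384 0.2562 0.1259]
[(np.float64(0.0), np.int64(1087)), (np.float64(0.004), np.int64(0)), (np.float64(0.008), np.int64(0)), (np.float64(0.012), np.int64(0)), (np.float64(0.016), np.int64(20)), (np.float64(0.02), np.int64(65)), (np.float64(0.024), np.int64(452)), (np.float64(0.028), np.int64(379)), (np.float64(0.032), np.int64(0)), (np.float64(0.036), np.int64(0)), (np.float64(0.04), np.int64(0)), (np.float64(0.044), np.int64(33)), (np.float64(0.048), np.int64(67)), (np.float64(0.052), np.int64(528)), (np.float64(0.056), np.int64(344)), (np.float64(0.06), np.int64(0)), (np.float64(0.064), np.int64(0)), (np.float64(0.068), np.int64(0)), (np.float64(0.072), np.int64(43)), (np.float64(0.076), np.int64(75)), (np.float64(0.08), np.int64(610)), (np.float64(0.084), np.int64(305)), (np.float64(0.088), np.int64(0)), (np.float64(0.092), np.int64(0)), (np.float64(0.096), np.int64(0)), (np.float64(0.1), np.int64(38)), (np.float64(0.104), np.int64(99)), (np.float64(0.108), np.int64(1816)), (np.float64(0.112), np.int64(1206)), (np.float64(0.116), np.int64(7)), (np.float64(0.12), np.int64(9)), (np.float64(0.124), np.int64(45)), (np.float64(0.128), np.int64(286)), (np.float64(0.132), np.int64(9)), (np.float64(0.136), np.int64(0)), (np.float64(0.14), np.int64(0)), (np.float64(0.144), np.int64(0))]
0.112 3028 [0.4081 0.2252 0.1076] [0.4693 0.2864 0.1165] [0.4387 0.2558 0.1121]
0.084 917 [0.4019 0.2189 0.0797] [0.4607 0.2943 0.0861] [0.4313 0.2566 0.0829]
0.056 873 [0.396  0.2115 0.0516] [0.4627 0.3009 0.0585] [0.4293 0.2562 0.0551]
0.028 834 [0.3896 0.2055 0.0236] [0.4683 0.3081 0.0313] [0.429  0.2568 0.0275]
```

View pics/w1.png

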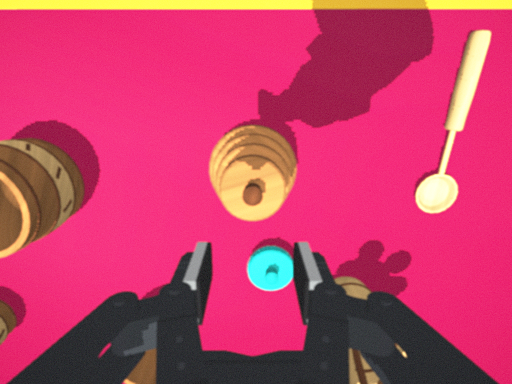

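The wrist picture shows the stack knob at (253,193), and the lids are coaxial within about 2 mm. The knob is at (0.4387, 0.256) with its top at about 132 mm, which agrees with the text. I go down and grip it.

Request:
{"name": "play_rows", "arguments": {"plan": [-1.5, 0, 20, 0, 0, 0, 0, 0, 20, 0, 0, 0, 0, 0, 20, 0, 0, 0, 0, 0, 20, 0, 0, 0, 0, 0, 15, 0, 0, 0, 0, 0, 10, 0, 0, 0, 0, 0, 10, 0, 0, 0, 0, 0, 0, 0, 0, 0, 0, 0, 0, 0, 0, 0]}}

```text
clock: 3.08
eef_pos: [0.4397, 0.2562, 0.1277]
tool_rot: [-0.0, 1.0, 0.0, 0.0]
ft_force: [1.0, -0.4, 0.4]
grip_width: 0.0429
```

Request:
{"name": "play_rows", "arguments": {"plan": [0, 0, 0, 0, 0, 0, 0, 0, 0, 0, 0, 0, 0, 0, 0, 0, 0, 0, 0, 0, 0, 0, 0, 0, 0, 0, 0, 0, 0, 0], "hand": 0}}

```text
clock: 3.7
eef_pos: [0.4396, 0.2562, 0.1276]
tool_rot: [-0.0, 1.0, 0.0, 0.0]
ft_force: [-0.1, 0.4, 2.7]
grip_width: 0.0153
```

```bash
python3 - <<'E'
from h import *
c,W=wrist("w2")
print(bot.get_obs()["ft_force"],bot.get_obs()["grip_width"])
E
```

```text
[-0.89063152  0.22509475  3.42921759] 0.015268008158970047
```

View pics/w2.png

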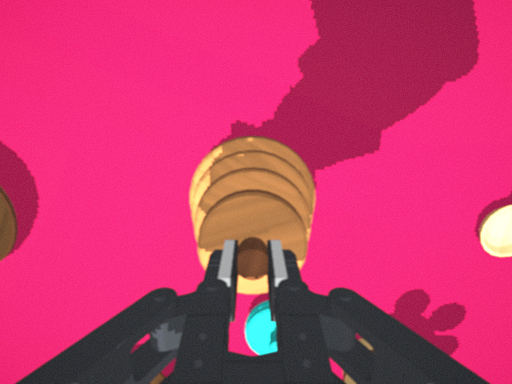

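```bash
python3 - <<'E'
from h import *
c=np.load("w2.npz");W=cloud(c)
f=c["frame"]
cv2.imwrite("pics/w2c.png",cv2.resize(f[215:325,200:310],None,fx=5,fy=5,interpolation=cv2.INTER_NEAREST))
for r in range(228,300,6): print(r,[f"{W[r,u,0]*1000:.0f},{W[r,u,1]*1000:.0f},{W[r,u,2]*1000:.0f}" for u in (222,228,234,240,246,253,260,268,274,280)])
E
```

```text
228 ['425,240,112', '426,243,111', '426,246,112', '426,250,111', '426,253,111', '426,257,111', '426,261,111', '426,265,111', '425,268,112', '426,271,111']
234 ['429,240,111', '430,243,111', '430,246,110', '429,250,111', '429,253,112', '430,257,110', '429,261,112', '429,265,112', '429,268,112', '429,271,112']
240 ['433,240,111', '428,244,122', '428,247,121', '433,250,112', '433,253,112', '431,257,115', '432,261,113', '428,264,121', '428,268,121', '428,271,121']
246 ['436,240,112', '428,244,128', '428,247,127', '435,250,114', '430,253,123', '429,257,125', '431,260,122', '428,264,128', '428,267,127', '428,270,128']
252 ['432,241,126', '428,245,133', '428,248,134', '433,250,125', '431,253,129', '431,257,128', '431,260,129', '431,264,128', '428,267,134', '428,270,133']
258 ['428,242,138', '428,245,139', '428,248,139', '434,250,129', '433,253,131', '433,257,131', '433,260,131', '433,264,130', '428,266,139', '428,269,139']
264 ['428,243,143', '427,246,145', '427,248,145', '436,250,131', '436,253,131', '436,257,131', '436,260,130', '437,264,130', '427,266,145', '428,269,144']
270 ['427,244,149', '427,246,150', '427,249,149', '440,250,130', '440,253,131', '439,257,131', '439,260,132', '439,264,132', '428,266,149', '428,268,149']
276 ['428,244,153', '427,246,154', '428,249,153', '456,249,112', '443,253,130', '443,257,131', '443,260,131', '442,264,133', '428,265,153', '428,268,153']
282 ['427,244,159', '429,246,155', '431,249,153', '459,249,112', '460,253,111', '460,257,111', '460,261,111', '445,264,133', '430,265,154', '427,267,159']
288 ['426,245,163', '432,246,155', '432,249,155', '464,249,112', '464,253,111', '464,257,112', '464,261,112', '447,264,134', '433,265,154', '427,267,162']
294 ['427,245,166', '432,247,159', '436,249,154', '552,244,1', '551,250,1', '551,257,2', '552,264,1', '551,273,2', '435,265,155', '427,267,166']
```

View pics/w2c.png

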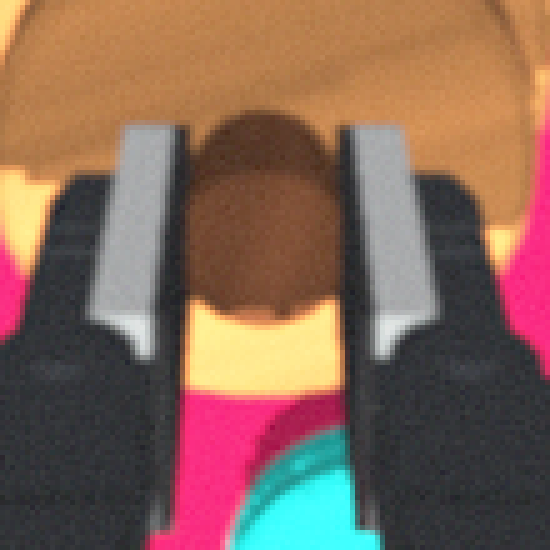

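The pads straddle the knob at crop centre, about (253,258) in the full picture. Their tips are about 5 mm above the cap. I make a test lift.

Request:
{"name": "play_rows", "arguments": {"plan": [0, 0, -5, 0, 0, 0, 0, 0, -10, 0, 0, 0, 0, 0, -15, 0, 0, 0, 0, 0, -20, 0, 0, 0, 0, 0, -20, 0, 0, 0, 0, 0, 0, 0, 0, 0]}}

```text
clock: 4.5
eef_pos: [0.4406, 0.2567, 0.1997]
tool_rot: [-0.0, 1.0, 0.001, 0.002]
ft_force: [0.9, 0.0, -0.3]
grip_width: 0.0153
```

```bash
python3 - <<'E'
from h import *
c,W=wrist("w3")
x,y,z=[W[...,i] for i in range(3)]
m=(z>.165)&(z<.20)&(np.hypot(x-.439,y-.256)<.05)
R=W[m]; 
h,e=np.histogram(R[:,2],bins=np.arange(.16,.205,.002));print(list(zip(e.round(3),h)))
A=R[(R[:,0]<.428)]
print(np.linalg.lstsq(np.c_[A[:,:2],np.ones(len(A))],A[:,2],rcond=None)[0],R.min(0),R.max(0),bot.get_obs()["ft_force"])
E
```

```text
[(np.float64(0.16), np.int64(0)), (np.float64(0.162), np.int64(0)), (np.float64(0.164), np.int64(0)), (np.float64(0.166), np.int64(0)), (np.float64(0.168), np.int64(14)), (np.float64(0.17), np.int64(35)), (np.float64(0.172), np.int64(53)), (np.float64(0.174), np.int64(180)), (np.float64(0.176), np.int64(171)), (np.float64(0.178), np.int64(96)), (np.float64(0.18), np.int64(333)), (np.float64(0.182), np.int64(3916)), (np.float64(0.184), np.int64(878)), (np.float64(0.186), np.int64(52)), (np.float64(0.188), np.int64(39)), (np.float64(0.19), np.int64(27)), (np.float64(0.192), np.int64(59)), (np.float64(0.194), np.int64(106)), (np.float64(0.196), np.int64(147)), (np.float64(0.198), np.int64(210)), (np.float64(0.2), np.int64(0)), (np.float64(0.202), np.int64(0))]
[ 0.24320023 -0.0015925   0.08061181] [0.4080192  0.22582368 0.1687558 ] [0.4701005  0.28842939 0.19999738] [-0.70127187 -0.53213249 -1.02615134]
```

View pics/w3.png

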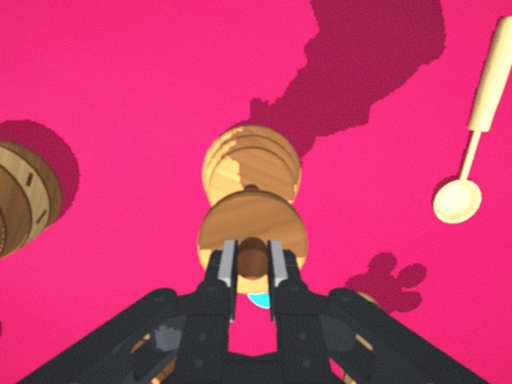

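The lift held: the cap is level at about z=0.183 and nothing slipped, with the lid at image (253,245). Now I move toward pot_small and stop beside it to check.

Request:
{"name": "play_rows", "arguments": {"plan": [-10, -15, 0, 0, 0, 0, -22, -30, 0, 0, 0, 0, -22, -30, 0, 0, 0, 0, -22, -30, 0, 0, 0, 0, -22, -30, 0, 0, 0, 0, -22, -30, 0, 0, 0, 0, -22, -30, 0, 0, 0, 0, -22, -30, 0, 0, 0, 0, -22, -30, 0, 0, 0, 0, -22, -30, 0, 0, 0, 0, -22, -24, 0, 0, 0, 0, 0, 0, 0, 0, 0, 0, 0, 0, 0, 0, 0, 0]}}

```text
clock: 6.18
eef_pos: [0.6685, -0.0536, 0.1959]
tool_rot: [0.0, 1.0, 0.0, -0.001]
ft_force: [0.6, 0.1, -0.2]
grip_width: 0.0154
```

```bash
cat >> h.py <<'E'
def ring(W,c,h,r,tol=.005):
    """rim: points within tol of rim height, near nominal centre c; returns fit with fixed r on outer boundary"""
    x,y,z=[W[...,i] for i in range(3)]
    m=(abs(z-h)<tol)&(np.hypot(x-c[0],y-c[1])<r+.02)
    P=W[m]; 
    if len(P)<10: return None
    lo,hi=P.min(0),P.max(0)
    d=np.zeros(0)
    # mean radius fit (rim annulus mid radius)
    f=circ(P[:,:2],r-.0035)
    return len(P),lo.round(4),hi.round(4),((lo+hi)/2).round(4),f.round(4),np.median(P[:,2]).round(4)
E
python3 - <<'E'
from h import *
print(bot.get_obs()["eef_pos"],bot.get_obs()["joint_pos"].round(2))
c,W=wrist("w4")
print(ring(W,(.6706,-.132),.081,.033))
E
```

```text
[ 0.66851853 -0.05359045  0.19594182] [-0.08  0.61  0.45  1.41  0.   -0.08]
(1795, array([ 0.6375, -0.1652,  0.076 ]), array([ 0.7032, -0.0999,  0.0825]), array([ 0.6704, -0.1326,  0.0792]), array([ 0.6697, -0.1322,  0.0295]), np.float64(0.0802))
```

View pics/w4.png

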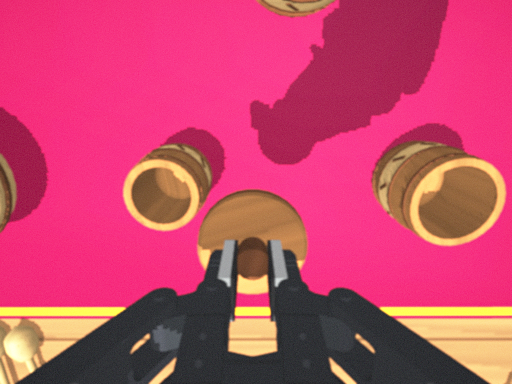

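The small pot is at (162,195) and the held lid at (253,245). The fitted pot centre (0.6704, -0.1325, rim 0.080) matches the other cameras. I also measure the held lid's offset from the TCP.

```bash
cat >> h.py <<'E'
def held(W,tcp,r,off=.0155,tol=.004):
    x,y,z=[W[...,i] for i in range(3)]
    m=(abs(z-(tcp[2]-off-.001))<tol)&(np.hypot(x-tcp[0],y-tcp[1])<r+.012)
    P=W[m]; lo,hi=P.min(0),P.max(0)
    h=cv2.convexHull((P[:,:2]*1e4).astype(np.float32))[:,0]/1e4
    return len(P),((lo+hi)/2-tcp).round(4),(hi-lo).round(4),np.median(P[:,2])-tcp[2],(circ(h,r)[:2]-tcp[:2]).round(4)
E
python3 - <<'E'
from h import *
c=np.load("w4.npz");W=cloud(c)
print(held(W,np.array([.6685,-.0536,.1959]),.031))
c=np.load("w3.npz");W=cloud(c)
print(held(W,np.array([.4406,.2567,.1997]),.031))
E
```

```text
(5211, array([-0.0014,  0.0004, -0.0165]), array([0.062 , 0.0615, 0.008 ]), np.float64(-0.016274023952079886), array([-0.0013,  0.0003]))
(5194, array([-0.0013,  0.0004, -0.0165]), array([0.0616, 0.0615, 0.008 ]), np.float64(-0.016337752250441123), array([-0.0011,  0.0003]))
```

Request:
{"name": "play_rows", "arguments": {"plan": [-1, -20, 0, 0, 0, 0, -1, -20, 0, 0, 0, 0, -1, -20, 0, 0, 0, 0, 0, -19, 0, 0, 0, 0, 0, 0, 0, 0, 0, 0, 0, 0, 0, 0, 0, 0, 0, 0, 20, 0, 0, 0, 0, 0, 20, 0, 0, 0, 0, 0, 10, 0, 0, 0, 0, 0, 0, 0, 0, 0, 0, 0, 0, 0, 0, 0]}}

```text
clock: 7.6
eef_pos: [0.673, -0.1318, 0.1483]
tool_rot: [-0.0, 1.0, -0.0, 0.001]
ft_force: [0.3, -0.7, -0.1]
grip_width: 0.0149
```

Request:
{"name": "play_rows", "arguments": {"plan": [1.3, -1, 10, 0, 0, 0, 0, 0, 8, 0, 0, 0, 0, 0, 6, 0, 0, 0, 0, 0, 5, 0, 0, 0, 0, 0, 4, 0, 0, 0, 0, 0, 0, 0, 0, 0, 0, 0, 0, 0, 0, 0]}}

```text
clock: 8.48
eef_pos: [0.6713, -0.133, 0.1146]
tool_rot: [-0.0, 1.0, -0.0, 0.0]
ft_force: [0.4, 0.4, -0.3]
grip_width: 0.0154
```

Request:
{"name": "play_rows", "arguments": {"plan": [0, 0, 1, 0, 0, 0, 0, 0, 1, 0, 0, 0, 0, 0, 1, 0, 0, 0, 0, 0, 0, 0, 0, 0]}}

```text
clock: 8.98
eef_pos: [0.6714, -0.133, 0.1126]
tool_rot: [-0.0, 1.0, -0.0, 0.001]
ft_force: [-0.6, 1.0, 5.4]
grip_width: 0.0154
```

Contact shows as 5.4 N upward. I release, raise and check.

Request:
{"name": "play_rows", "arguments": {"plan": [0, 0, 0, 0, 0, 0, 0, 0, 0, 0, 0, 0, 0, 0, 0, 0, 0, 0, 0, 0, 0, 0, 0, 0], "hand": 50}}

```text
clock: 9.48
eef_pos: [0.671, -0.133, 0.111]
tool_rot: [-0.0, 1.0, 0.0, -0.0]
ft_force: [-0.5, -1.2, -1.0]
grip_width: 0.0426
```

Request:
{"name": "play_rows", "arguments": {"plan": [0, 0, -5, 0, 0, 0, 0, 0, -15, 0, 0, 0, 0, 0, -25, 0, 0, 0, 0, 0, -25, 0, 0, 0, 0, 0, -20, 0, 0, 0, 0, 0, 0, 0, 0, 0]}}

```text
clock: 10.22
eef_pos: [0.6726, -0.1333, 0.205]
tool_rot: [-0.0, 1.0, -0.001, 0.003]
ft_force: [0.7, 0.7, 0.2]
grip_width: 0.0425
```

```bash
cat >> h.py <<'E'
def onpot(W,c,ztop,r):
    x,y,z=[W[...,i] for i in range(3)]
    m=(abs(z-ztop)<.006)&(np.hypot(x-c[0],y-c[1])<r+.012)
    P=W[m]; lo,hi=P.min(0),P.max(0)
    A=P[np.hypot(*(P[:,:2]-P[:,:2].mean(0)).T)<r-.004]
    s=np.linalg.lstsq(np.c_[A[:,:2]-A[:,:2].mean(0),np.ones(len(A))],A[:,2],rcond=None)[0]
    return "n",len(P),"ctr",((lo+hi)/2).round(4),"size",(hi-lo).round(4),"slope",s[:2].round(3),"z",s[2].round(4)
E
python3 - <<'E'
from h import *
c,W=wrist("w5"); print(onpot(W,(.6705,-.1325),.096,.031))
c=bot.camera("top");cv2.imwrite("pics/t5.png",c["frame"]); W=cloud(c)
print(onpot(W,(.6705,-.1325),.096,.031))
W=cloud(np.load("top0.npz"));print("table",np.nanmedian(W[180:240,300:330,2]))
print(bot.get_obs()["eef_pos"])
E
```

```text
('n', 3570, 'ctr', array([ 0.6702, -0.1326,  0.0959]), 'size', array([0.0615, 0.0616, 0.0116]), 'slope', array([0.001, 0.   ]), 'z', np.float64(0.0965))Traceback (most recent call last):
  File "<stdin>", line 4, in <module>
  File "h.py", line 39, in onpot
    P=W[m]; lo,hi=P.min(0),P.max(0)
                  ~~~~~^^^
    return umr_minimum(a, axis, None, out, keepdims, initial, where)
ValueError: zero-size array to reduction operation minimum which has no identity
```

View pics/w5.png

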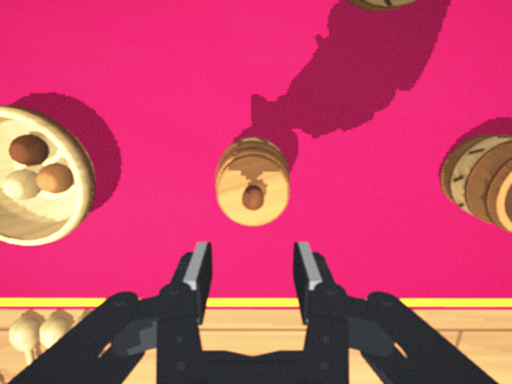

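The small lid sits at (253,190) on its pot: centre (0.6702, -0.1326), cap top 0.0965, slope about 0. I return to the stack.

Request:
{"name": "play_rows", "arguments": {"plan": [11, 18, 0, 0, 0, 0, 21, 35, 0, 0, 0, 0, 21, 35, 0, 0, 0, 0, 21, 35, 0, 0, 0, 0, 21, 35, 0, 0, 0, 0, 21, 35, 0, 0, 0, 0, 21, 35, 0, 0, 0, 0, 21, 35, 0, 0, 0, 0, 21, 35, 0, 0, 0, 0, 21, 35, 0, 0, 0, 0, 21, 35, 0, 0, 0, 0, 11, 20, 0, 0, 0, 0, 0, 0, 0, 0, 0, 0, 0, 0, 0, 0, 0, 0]}}

```text
clock: 12.08
eef_pos: [0.4389, 0.2544, 0.2007]
tool_rot: [-0.0, 1.0, -0.0, -0.0]
ft_force: [0.0, -0.6, 1.0]
grip_width: 0.0428
```

```bash
cat >> h.py <<'E'
def knob(W,c,ztop):
    x,y,z=[W[...,i] for i in range(3)]
    m=(z>ztop-.013)&(z<ztop+.004)&(np.hypot(x-c[0],y-c[1])<.02)
    P=W[m]; lo,hi=P.min(0),P.max(0)
    return "knob",len(P),((lo+hi)/2).round(4),(hi-lo).round(4),hi[2].round(4)
E
python3 - <<'E'
from h import *
c,W=wrist("w6"); print(onpot(W,(.440,.256),.084,.038),knob(W,(.44,.256),.104),bot.get_obs()["eef_pos"])
E
```

```text
('n', 5178, 'ctr', array([0.4396, 0.2564, 0.0837]), 'size', array([0.0753, 0.0752, 0.0111]), 'slope', array([ 0.001, -0.001]), 'z', np.float64(0.0841)) ('knob', 390, array([0.4394, 0.2563, 0.0992]), array([0.0178, 0.0173, 0.012 ]), np.float64(0.1052)) [0.43913482 0.25416101 0.20078784]
```

View pics/w6.png

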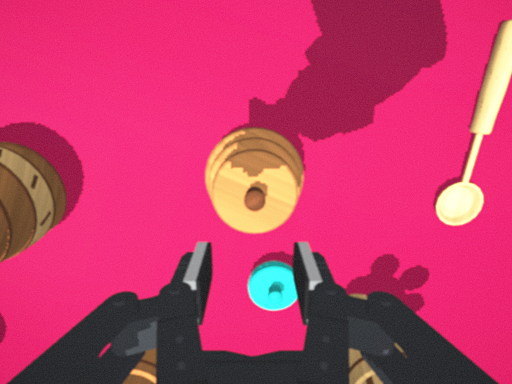

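The knob is at (255,198), position (0.4395, 0.2563), with its top at 105 mm. This agrees with the text.

Request:
{"name": "play_rows", "arguments": {"plan": [-0.5, 2, 20, 0, 0, 0, 0, 0, 20, 0, 0, 0, 0, 0, 20, 0, 0, 0, 0, 0, 20, 0, 0, 0, 0, 0, 12, 0, 0, 0, 0, 0, 10, 0, 0, 0, 0, 0, 0, 0, 0, 0, 0, 0, 0, 0, 0, 0]}}

```text
clock: 13.12
eef_pos: [0.44, 0.2572, 0.0999]
tool_rot: [-0.0, 1.0, 0.0, 0.0]
ft_force: [-0.4, 0.9, -0.9]
grip_width: 0.0429
```

Request:
{"name": "play_rows", "arguments": {"plan": [0, 0, 0, 0, 0, 0, 0, 0, 0, 0, 0, 0, 0, 0, 0, 0, 0, 0, 0, 0, 0, 0, 0, 0, 0, 0, 0, 0, 0, 0], "hand": 0}}

```text
clock: 13.75
eef_pos: [0.4399, 0.2574, 0.0998]
tool_rot: [-0.0, 1.0, 0.0, 0.0]
ft_force: [-0.1, 0.8, 3.9]
grip_width: 0.0152
```

Request:
{"name": "play_rows", "arguments": {"plan": [0, 0, -5, 0, 0, 0, 0, 0, -10, 0, 0, 0, 0, 0, -20, 0, 0, 0, 0, 0, -25, 0, 0, 0, 0, 0, -25, 0, 0, 0, 0, 0, -15, 0, 0, 0, 0, 0, 0, 0, 0, 0, 0, 0, 0, 0, 0, 0]}}

```text
clock: 14.75
eef_pos: [0.439, 0.2566, 0.1984]
tool_rot: [-0.0, 1.0, -0.0, -0.001]
ft_force: [-0.7, 0.7, -0.5]
grip_width: 0.0154
```

```bash
python3 - <<'E'
from h import *
c,W=wrist("w7"); t=bot.get_obs()["eef_pos"];print(t,held(W,t,.038))
E
```

```text
[0.43886788 0.25657649 0.19815149] (8553, array([-0.0005,  0.0003, -0.0165]), array([0.0751, 0.0755, 0.008 ]), np.float64(-0.015957394423929766), array([-0.0002,  0.0002]))
```

View pics/w7.png

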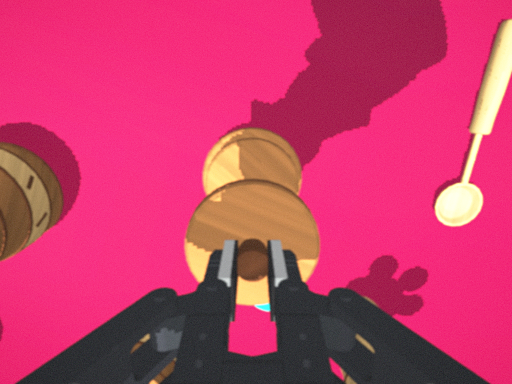

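The medium lid is held level at (253,240). I go beside pot_medium.

Request:
{"name": "play_rows", "arguments": {"plan": [-14, -15, 0, 0, 0, 0, -22, -20, 0, 0, 0, 0, -22, -20, 0, 0, 0, 0, -22, -20, 0, 0, 0, 0, -22, -20, 0, 0, 0, 0, -22, -20, 0, 0, 0, 0, -22, -20, 0, 0, 0, 0, -22, -20, 0, 0, 0, 0, -22, -20, 0, 0, 0, 0, -22, -20, 0, 0, 0, 0, -22, -20, 0, 0, 0, 0, 0, 0, 0, 0, 0, 0, 0, 0, 0, 0, 0, 0, 0, 0, 0, 0, 0, 0]}}

```text
clock: 16.55
eef_pos: [0.6728, 0.0428, 0.199]
tool_rot: [-0.001, 1.0, 0.0, -0.001]
ft_force: [1.0, 0.1, -1.2]
grip_width: 0.015
```

```bash
python3 - <<'E'
from h import *
c,W=wrist("w8"); t=bot.get_obs()["eef_pos"];print(t,held(W,t,.038))
print(ring(W,(.674,.122),.089,.04))
E
```

```text
[0.67293834 0.04285443 0.19926047] (8546, array([-0.0007,  0.0001, -0.0165]), array([0.0757, 0.0757, 0.008 ]), np.float64(-0.016528357274157635), array([-0.0004,  0.0002]))
(2005, array([0.6345, 0.0813, 0.084 ]), array([0.7143, 0.1611, 0.0903]), array([0.6744, 0.1212, 0.0872]), array([0.6737, 0.1204, 0.0365]), np.float64(0.0881))
```

View pics/w8.png

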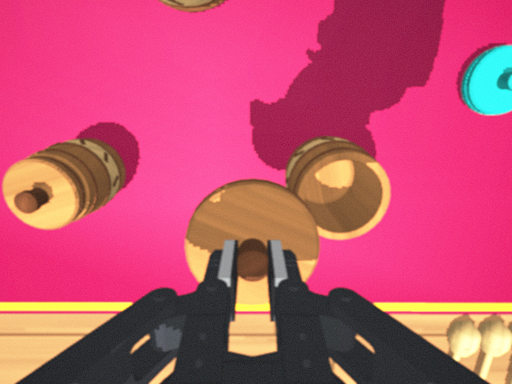

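Pot_medium is at (345,195), centre (0.6744, 0.1212), rim 0.088, with the lid beside it. I move over the pot.

Request:
{"name": "play_rows", "arguments": {"plan": [-1, 20, 0, 0, 0, 0, -1, 20, 0, 0, 0, 0, 0, 20, 0, 0, 0, 0, 0, 18, 0, 0, 0, 0, 0, 0, 0, 0, 0, 0, 0, 0, 0, 0, 0, 0, 0, 0, 20, 0, 0, 0, 0, 0, 20, 0, 0, 0, 0, 0, 5, 0, 0, 0, 0, 0, 0, 0, 0, 0, 0, 0, 0, 0, 0, 0]}}

```text
clock: 17.98
eef_pos: [0.6762, 0.1198, 0.1555]
tool_rot: [0.0, 1.0, 0.0, 0.001]
ft_force: [-0.6, 0.3, -0.4]
grip_width: 0.0153
```

Request:
{"name": "play_rows", "arguments": {"plan": [1.3, 1.2, 10, 0, 0, 0, 0, 0, 8, 0, 0, 0, 0, 0, 6, 0, 0, 0, 0, 0, 5, 0, 0, 0, 0, 0, 3, 0, 0, 0, 0, 0, 0, 0, 0, 0, 0, 0, 0, 0, 0, 0]}}

```text
clock: 18.85
eef_pos: [0.6745, 0.1212, 0.1226]
tool_rot: [-0.0, 1.0, 0.0, 0.0]
ft_force: [0.5, -0.3, -0.4]
grip_width: 0.0155
```

Request:
{"name": "play_rows", "arguments": {"plan": [0, 0, 1, 0, 0, 0, 0, 0, 1, 0, 0, 0, 0, 0, 1, 0, 0, 0, 0, 0, 0, 0, 0, 0]}}

```text
clock: 19.35
eef_pos: [0.6746, 0.1212, 0.1205]
tool_rot: [-0.0, 1.0, 0.0, 0.001]
ft_force: [-1.4, -0.3, 3.7]
grip_width: 0.0154
```

Request:
{"name": "play_rows", "arguments": {"plan": [0, 0, 0, 0, 0, 0, 0, 0, 0, 0, 0, 0, 0, 0, 0, 0, 0, 0, 0, 0, 0, 0, 0, 0], "hand": 50}}

```text
clock: 19.85
eef_pos: [0.6742, 0.1212, 0.119]
tool_rot: [-0.0, 1.0, -0.0, -0.0]
ft_force: [0.1, -0.6, 0.4]
grip_width: 0.0428
```

Request:
{"name": "play_rows", "arguments": {"plan": [0, 0, -5, 0, 0, 0, 0, 0, -15, 0, 0, 0, 0, 0, -25, 0, 0, 0, 0, 0, -25, 0, 0, 0, 0, 0, -10, 0, 0, 0, 0, 0, 0, 0, 0, 0]}}

```text
clock: 20.6
eef_pos: [0.6749, 0.1213, 0.2007]
tool_rot: [-0.0, 1.0, 0.0, 0.001]
ft_force: [-0.1, 0.4, -0.3]
grip_width: 0.0425
```

```bash
python3 - <<'E'
from h import *
c,W=wrist("w9"); t=bot.get_obs()["eef_pos"];print(t)
print(onpot(W,(.6744,.1212),.104,.038)); print(ring(W,(.6744,.1212),.0875,.04,.004))
E
```

```text
[0.67425696 0.12123779 0.19935519]
('n', 6021, 'ctr', array([0.6744, 0.1212, 0.104 ]), 'size', array([0.0762, 0.0753, 0.0119]), 'slope', array([0.001, 0.   ]), 'z', np.float64(0.1044))
(335, array([0.6347, 0.0819, 0.0835]), array([0.6711, 0.1595, 0.09  ]), array([0.6529, 0.1207, 0.0868]), array([0.6716, 0.1211, 0.0365]), np.float64(0.0879))
```

View pics/w9.png

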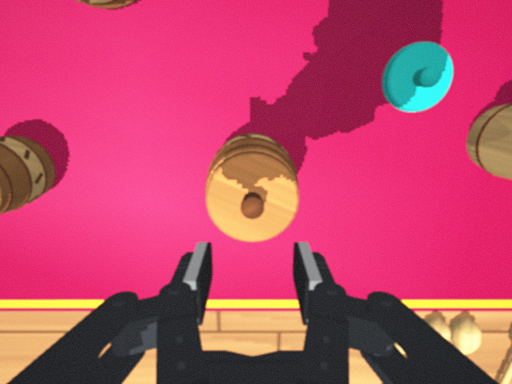

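The medium lid sits level at (252,195): cap top 0.1044, centre matching the pot. Back to the stack.

Request:
{"name": "play_rows", "arguments": {"plan": [14, 7, 0, 0, 0, 0, 22, 13, 0, 0, 0, 0, 22, 13, 0, 0, 0, 0, 22, 13, 0, 0, 0, 0, 22, 13, 0, 0, 0, 0, 22, 13, 0, 0, 0, 0, 22, 13, 0, 0, 0, 0, 22, 13, 0, 0, 0, 0, 22, 13, 0, 0, 0, 0, 22, 12, 0, 0, 0, 0, 22, 12, 0, 0, 0, 0, 0, 0, 0, 0, 0, 0, 0, 0, 0, 0, 0, 0]}}

```text
clock: 22.28
eef_pos: [0.4404, 0.2559, 0.1987]
tool_rot: [-0.0, 1.0, -0.0, -0.0]
ft_force: [-0.6, 0.4, -0.3]
grip_width: 0.0429
```

```bash
python3 - <<'E'
from h import *
c,W=wrist("w10"); print(onpot(W,(.441,.256),.056,.045),knob(W,(.441,.256),.076),bot.get_obs()["eef_pos"])
E
```

```text
('n', 6286, 'ctr', array([0.4405, 0.2562, 0.0559]), 'size', array([0.0893, 0.0895, 0.0116]), 'slope', array([0.001, 0.   ]), 'z', np.float64(0.0562)) ('knob', 323, array([0.4405, 0.2562, 0.0724]), array([0.0178, 0.0173, 0.0113]), np.float64(0.078)) [0.44067586 0.25580759 0.19885276]
```

View pics/w10.png

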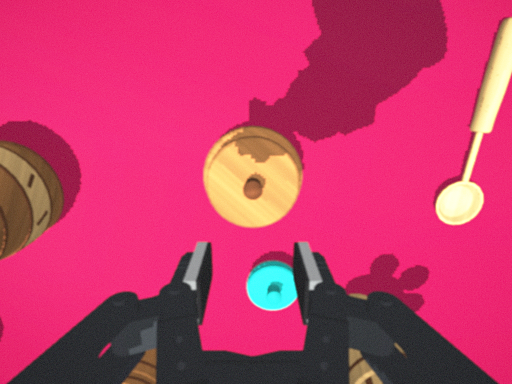

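The knob is at (253,188), (0.4405, 0.2562), top at 0.077.

Request:
{"name": "play_rows", "arguments": {"plan": [0, 0, 20, 0, 0, 0, 0, 0, 22, 0, 0, 0, 0, 0, 22, 0, 0, 0, 0, 0, 22, 0, 0, 0, 0, 0, 20, 0, 0, 0, 0, 0, 12, 0, 0, 0, 0, 0, 10, 0, 0, 0, 0, 0, 0, 0, 0, 0, 0, 0, 0, 0, 0, 0]}}

```text
clock: 23.45
eef_pos: [0.4407, 0.2564, 0.0719]
tool_rot: [-0.0, 1.0, 0.0, 0.0]
ft_force: [0.4, 0.2, 0.3]
grip_width: 0.0425
```

Request:
{"name": "play_rows", "arguments": {"plan": [0, 0, 0, 0, 0, 0, 0, 0, 0, 0, 0, 0, 0, 0, 0, 0, 0, 0, 0, 0, 0, 0, 0, 0, 0, 0, 0, 0, 0, 0], "hand": 0}}

```text
clock: 24.08
eef_pos: [0.4407, 0.2566, 0.0719]
tool_rot: [-0.0, 1.0, 0.0, 0.001]
ft_force: [0.5, 1.4, 6.1]
grip_width: 0.0156
```

Request:
{"name": "play_rows", "arguments": {"plan": [0, 0, -5, 0, 0, 0, 0, 0, -10, 0, 0, 0, 0, 0, -20, 0, 0, 0, 0, 0, -25, 0, 0, 0, 0, 0, -25, 0, 0, 0, 0, 0, -25, 0, 0, 0, 0, 0, -18, 0, 0, 0, 0, 0, 0, 0, 0, 0, 0, 0, 0, 0, 0, 0]}}

```text
clock: 25.2
eef_pos: [0.4397, 0.2559, 0.1986]
tool_rot: [-0.0, 1.0, -0.0, -0.001]
ft_force: [-0.2, -0.4, -0.4]
grip_width: 0.0154
```

```bash
python3 - <<'E'
from h import *
c,W=wrist("w11"); t=bot.get_obs()["eef_pos"];print(t,held(W,t,.045))
E
```

```text
[0.4395528  0.25578056 0.19823508] (12820, array([-0.0002,  0.0004, -0.0165]), array([0.0898, 0.0896, 0.008 ]), np.float64(-0.015794047433146552), array([0.    , 0.0004]))
```

View pics/w11.png

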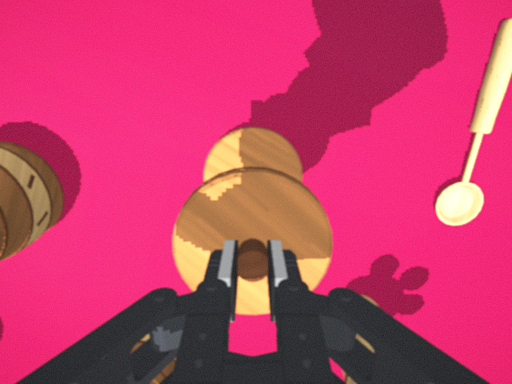

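The large lid is held level at (253,240). I move beside the brown pot_large, at (0.4476, -0.2537). The green decoy at (0.397, -0.412) stays clear.

Request:
{"name": "play_rows", "arguments": {"plan": [-1, -20, 0, 0, 0, 0, -1, -35, 0, 0, 0, 0, -1, -35, 0, 0, 0, 0, -1, -35, 0, 0, 0, 0, -1, -35, 0, 0, 0, 0, -1, -35, 0, 0, 0, 0, -1, -35, 0, 0, 0, 0, -1, -35, 0, 0, 0, 0, 0, -35, 0, 0, 0, 0, 0, -35, 0, 0, 0, 0, 0, -35, 0, 0, 0, 0, 0, -25, 0, 0, 0, 0, 0, -15, 0, 0, 0, 0, 0, 0, 0, 0, 0, 0, 0, 0, 0, 0, 0, 0]}}

```text
clock: 27.12
eef_pos: [0.448, -0.1532, 0.1991]
tool_rot: [-0.0, 1.0, 0.0, -0.0]
ft_force: [-0.5, -0.6, 0.1]
grip_width: 0.0149
```

```bash
python3 - <<'E'
from h import *
c,W=wrist("w12"); t=bot.get_obs()["eef_pos"];print(t,held(W,t,.045))
print(ring(W,(.4476,-.2537),.097,.047))
E
```

```text
[ 0.44813004 -0.15304938  0.19919984] (12818, array([-0.0006,  0.0002, -0.0165]), array([0.0895, 0.0895, 0.008 ]), np.float64(-0.016211020142704785), array([-0.0004,  0.0001]))
(2881, array([ 0.3995, -0.301 ,  0.092 ]), array([ 0.4927, -0.2077,  0.0983]), array([ 0.4461, -0.2544,  0.0952]), array([ 0.4457, -0.2539,  0.0435]), np.float64(0.0962))
```

View pics/w12.png

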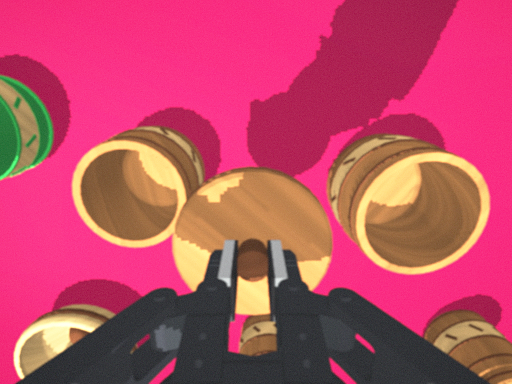

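Pot_large is at (130,190), (0.4465, -0.2543), rim 0.096. I move over it and down.

Request:
{"name": "play_rows", "arguments": {"plan": [1.3, -20, 0, 0, 0, 0, 0, -25, 0, 0, 0, 0, 0, -25, 0, 0, 0, 0, 0, -20, 0, 0, 0, 0, 0, -11, 0, 0, 0, 0, 0, 0, 0, 0, 0, 0, 0, 0, 0, 0, 0, 0, 0, 0, 20, 0, 0, 0, 0, 0, 15, 0, 0, 0, 0, 0, 0, 0, 0, 0, 0, 0, 0, 0, 0, 0]}}

```text
clock: 28.55
eef_pos: [0.4473, -0.2547, 0.1647]
tool_rot: [-0.0, 1.0, -0.0, 0.0]
ft_force: [0.7, 0.7, -0.4]
grip_width: 0.0155
```

Request:
{"name": "play_rows", "arguments": {"plan": [0.5, 0.3, 12, 0, 0, 0, 0, 0, 9, 0, 0, 0, 0, 0, 6, 0, 0, 0, 0, 0, 5, 0, 0, 0, 0, 0, 2, 0, 0, 0, 0, 0, 0, 0, 0, 0, 0, 0, 0, 0, 0, 0]}}

```text
clock: 29.42
eef_pos: [0.4467, -0.2546, 0.1306]
tool_rot: [-0.0, 1.0, -0.0, 0.0]
ft_force: [0.4, 0.4, -0.9]
grip_width: 0.0154
```

Request:
{"name": "play_rows", "arguments": {"plan": [0, 0, 1, 0, 0, 0, 0, 0, 1, 0, 0, 0, 0, 0, 1, 0, 0, 0, 0, 0, 0, 0, 0, 0]}}

```text
clock: 29.92
eef_pos: [0.4467, -0.2546, 0.1284]
tool_rot: [-0.0, 1.0, -0.0, 0.0]
ft_force: [-2.4, 1.3, 5.4]
grip_width: 0.015
```

Request:
{"name": "play_rows", "arguments": {"plan": [0, 0, 0, 0, 0, 0, 0, 0, 0, 0, 0, 0, 0, 0, 0, 0, 0, 0, 0, 0, 0, 0, 0, 0], "hand": 50}}

```text
clock: 30.42
eef_pos: [0.4465, -0.2545, 0.1272]
tool_rot: [-0.0, 1.0, 0.0, -0.0]
ft_force: [0.7, -0.1, -0.5]
grip_width: 0.0426
```

Request:
{"name": "play_rows", "arguments": {"plan": [0, 0, -5, 0, 0, 0, 0, 0, -15, 0, 0, 0, 0, 0, -25, 0, 0, 0, 0, 0, -25, 0, 0, 0, 0, 0, -5, 0, 0, 0, 0, 0, 0, 0, 0, 0]}}

```text
clock: 31.18
eef_pos: [0.4467, -0.2546, 0.2027]
tool_rot: [-0.0, 1.0, -0.0, 0.0]
ft_force: [0.2, 0.0, -0.6]
grip_width: 0.0428
```

```bash
python3 - <<'E'
from h import *
c,W=wrist("w13"); t=bot.get_obs()["eef_pos"];print(t)
print(onpot(W,(.4465,-.2544),.112,.045)); print(ring(W,(.4465,-.2544),.096,.047,.004))
E
```

```text
[ 0.44623614 -0.25434015  0.20187299]
('n', 8975, 'ctr', array([ 0.4459, -0.2541,  0.1119]), 'size', array([0.0893, 0.0894, 0.0118]), 'slope', array([ 0.001, -0.001]), 'z', np.float64(0.1124))
(434, array([ 0.3995, -0.3006,  0.0921]), array([ 0.4405, -0.2099,  0.0982]), array([ 0.42  , -0.2552,  0.0951]), array([ 0.4437, -0.2549,  0.0435]), np.float64(0.096))
```

View pics/w13.png

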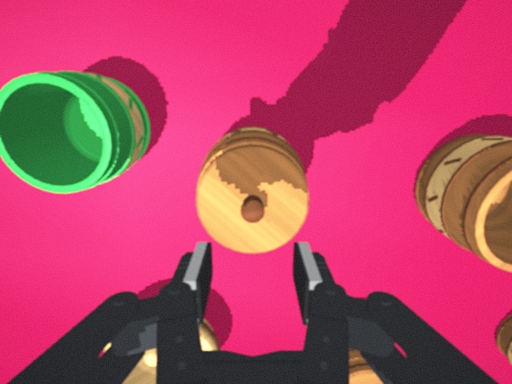

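The large lid sits level at (252,195): top 0.1124 against the expected 0.112, and centred. Back to the last lid.

Request:
{"name": "play_rows", "arguments": {"plan": [0.5, 20, 0, 0, 0, 0, 0.5, 35, 0, 0, 0, 0, 0.5, 35, 0, 0, 0, 0, 0.5, 35, 0, 0, 0, 0, 0.5, 35, 0, 0, 0, 0, 0.5, 35, 0, 0, 0, 0, 0.5, 35, 0, 0, 0, 0, 0.5, 35, 0, 0, 0, 0, 0.5, 35, 0, 0, 0, 0, 0.5, 35, 0, 0, 0, 0, 0, 35, 0, 0, 0, 0, 0, 35, 0, 0, 0, 0, 0, 35, 0, 0, 0, 0, 0, 35, 0, 0, 0, 0, 0, 25, 0, 0, 0, 0, 0, 10, 0, 0, 0, 0, 0, 0, 0, 0, 0, 0, 0, 0, 0, 0, 0, 0]}}

```text
clock: 33.48
eef_pos: [0.4411, 0.2547, 0.2021]
tool_rot: [0.0, 1.0, -0.0, -0.0]
ft_force: [0.1, 0.1, -0.6]
grip_width: 0.0427
```

```bash
python3 - <<'E'
from h import *
c,W=wrist("w14"); print(onpot(W,(.441,.256),.028,.052),knob(W,(.441,.256),.048),bot.get_obs()["eef_pos"])
E
```

```text
('n', 7039, 'ctr', array([0.4404, 0.2569, 0.0277]), 'size', array([0.103 , 0.103 , 0.0113]), 'slope', array([ 0.001, -0.   ]), 'z', np.float64(0.0283)) ('knob', 259, array([0.441 , 0.2564, 0.0447]), array([0.0181, 0.0161, 0.0104]), np.float64(0.0499)) [0.44124939 0.25458565 0.20223544]
```

View pics/w14.png

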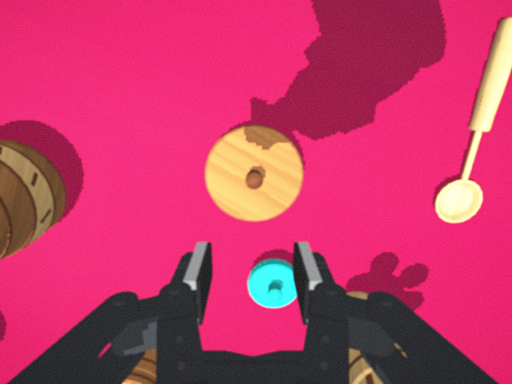

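The knob is at (255,178), (0.4408, 0.2566), top at about 0.049. I grip it.

Request:
{"name": "play_rows", "arguments": {"plan": [0.3, 2, 20, 0, 0, 0, 0, 0, 25, 0, 0, 0, 0, 0, 25, 0, 0, 0, 0, 0, 25, 0, 0, 0, 0, 0, 25, 0, 0, 0, 0, 0, 20, 0, 0, 0, 0, 0, 12, 0, 0, 0, 0, 0, 7, 0, 0, 0, 0, 0, 0, 0, 0, 0, 0, 0, 0, 0, 0, 0]}}

```text
clock: 34.78
eef_pos: [0.4417, 0.2578, 0.044]
tool_rot: [-0.0, 1.0, 0.0, 0.001]
ft_force: [0.3, 0.2, -0.2]
grip_width: 0.0426
```

Request:
{"name": "play_rows", "arguments": {"plan": [0, 0, 0, 0, 0, 0, 0, 0, 0, 0, 0, 0, 0, 0, 0, 0, 0, 0, 0, 0, 0, 0, 0, 0, 0, 0, 0, 0, 0, 0], "hand": 0}}

```text
clock: 35.4
eef_pos: [0.4416, 0.2579, 0.0439]
tool_rot: [-0.0, 1.0, 0.0, 0.001]
ft_force: [-1.9, -0.5, 6.1]
grip_width: 0.0154
```

Request:
{"name": "play_rows", "arguments": {"plan": [0, 0, -5, 0, 0, 0, 0, 0, -10, 0, 0, 0, 0, 0, -20, 0, 0, 0, 0, 0, -25, 0, 0, 0, 0, 0, -25, 0, 0, 0, 0, 0, -25, 0, 0, 0, 0, 0, -25, 0, 0, 0, 0, 0, -22, 0, 0, 0, 0, 0, 0, 0, 0, 0, 0, 0, 0, 0, 0, 0]}}

```text
clock: 36.65
eef_pos: [0.4406, 0.2572, 0.1995]
tool_rot: [-0.0, 1.0, -0.0, -0.001]
ft_force: [0.6, -0.8, -1.7]
grip_width: 0.0152
```

```bash
python3 - <<'E'
from h import *
c,W=wrist("w15"); t=bot.get_obs()["eef_pos"];print(t,held(W,t,.052))
E
```

```text
[0.44039355 0.25707758 0.19915072] (17975, array([-0.0003,  0.0004, -0.0165]), array([0.104 , 0.104 , 0.0079]), np.float64(-0.015555198448816199), array([-0.0003,  0.0004]))
```

View pics/w15.png

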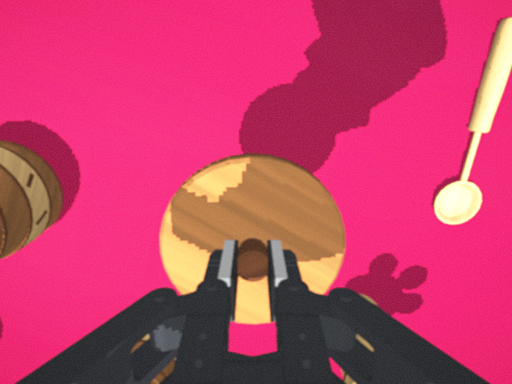

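The largest lid is held level at (253,240). I go beside pot_extra.

Request:
{"name": "play_rows", "arguments": {"plan": [-3, -12, 0, 0, 0, 0, -4, -25, 0, 0, 0, 0, -4, -30, 0, 0, 0, 0, -4, -30, 0, 0, 0, 0, -4, -30, 0, 0, 0, 0, -2.5, -20, 0, 0, 0, 0, 0, -10, 0, 0, 0, 0, 0, 0, 0, 0, 0, 0, 0, 0, 0, 0, 0, 0]}}

```text
clock: 37.83
eef_pos: [0.4626, 0.1009, 0.2002]
tool_rot: [-0.0, 1.0, 0.0, -0.0]
ft_force: [0.1, 0.4, -2.2]
grip_width: 0.0156
```

```bash
python3 - <<'E'
from h import *
c,W=wrist("w16"); t=bot.get_obs()["eef_pos"];print(t,held(W,t,.052))
print(ring(W,(.462,-.0135),.1045,.054))
E
```

```text
[0.46255719 0.1010584  0.2001953 ] (17953, array([-0.0009,  0.0003, -0.0165]), array([0.1034, 0.1043, 0.008 ]), np.float64(-0.01593016483628812), array([-0.0006,  0.0002]))
(3499, array([ 0.4075, -0.0674,  0.0995]), array([0.5156, 0.0398, 0.1067]), array([ 0.4615, -0.0138,  0.1031]), array([ 0.4606, -0.0126,  0.0505]), np.float64(0.1042))
```

View pics/w16.png

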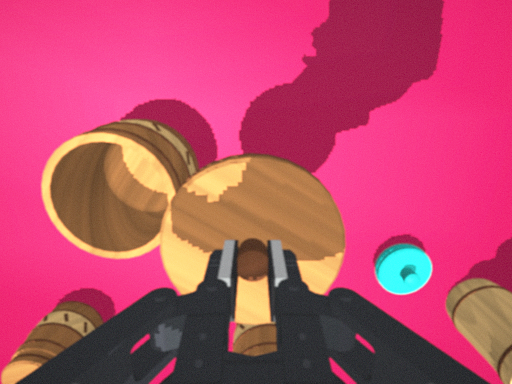

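Pot_extra is at (115,195), (0.4615, -0.0137), rim 0.104.

Request:
{"name": "play_rows", "arguments": {"plan": [0.4, -20, 0, 0, 0, 0, 0, -25, 0, 0, 0, 0, 0, -25, 0, 0, 0, 0, 0, -25, 0, 0, 0, 0, 0, -20, 0, 0, 0, 0, 0, 0, 0, 0, 0, 0, 0, 0, 0, 0, 0, 0, 0, 0, 15, 0, 0, 0, 0, 0, 13, 0, 0, 0, 0, 0, 0, 0, 0, 0, 0, 0, 0, 0, 0, 0]}}

```text
clock: 39.25
eef_pos: [0.4625, -0.0142, 0.1725]
tool_rot: [-0.0, 1.0, 0.0, 0.0]
ft_force: [0.4, 0.2, -0.8]
grip_width: 0.0153
```

Request:
{"name": "play_rows", "arguments": {"plan": [0.4, 0, 12, 0, 0, 0, 0, 0, 9, 0, 0, 0, 0, 0, 6, 0, 0, 0, 0, 0, 5, 0, 0, 0, 0, 0, 2, 0, 0, 0, 0, 0, 0, 0, 0, 0, 0, 0, 0, 0, 0, 0]}}

```text
clock: 40.12
eef_pos: [0.4621, -0.0145, 0.1386]
tool_rot: [-0.0, 1.0, -0.0, 0.0]
ft_force: [0.2, 0.4, -1.3]
grip_width: 0.0153
```

Request:
{"name": "play_rows", "arguments": {"plan": [0, 0, 1, 0, 0, 0, 0, 0, 1, 0, 0, 0, 0, 0, 1, 0, 0, 0, 0, 0, 0, 0, 0, 0]}}

```text
clock: 40.62
eef_pos: [0.462, -0.0145, 0.1362]
tool_rot: [-0.0, 1.0, -0.0, 0.0]
ft_force: [-1.8, 1.0, 6.0]
grip_width: 0.0156
```

Request:
{"name": "play_rows", "arguments": {"plan": [0, 0, 0, 0, 0, 0, 0, 0, 0, 0, 0, 0, 0, 0, 0, 0, 0, 0, 0, 0, 0, 0, 0, 0], "hand": 50}}

```text
clock: 41.12
eef_pos: [0.4619, -0.0145, 0.1352]
tool_rot: [-0.0, 1.0, 0.0, -0.0]
ft_force: [0.1, 0.4, 0.1]
grip_width: 0.0428
```

Request:
{"name": "play_rows", "arguments": {"plan": [0, 0, -5, 0, 0, 0, 0, 0, -15, 0, 0, 0, 0, 0, -25, 0, 0, 0, 0, 0, -25, 0, 0, 0, 0, 0, -5, 0, 0, 0, 0, 0, 0, 0, 0, 0]}}

```text
clock: 41.88
eef_pos: [0.4619, -0.0145, 0.2102]
tool_rot: [-0.0, 1.0, -0.0, 0.0]
ft_force: [-0.4, -0.7, -0.8]
grip_width: 0.0425
```

```bash
python3 - <<'E'
from h import *
c,W=wrist("w17"); print(onpot(W,(.4615,-.0138),.12,.052))
c=bot.camera("scene");cv2.imwrite("pics/s17.png",c["frame"]);W=cloud(c)
for n,p,z,r in [("s",(.6705,-.1325),.096,.031),("m",(.6744,.1212),.104,.038),("l",(.4465,-.2544),.112,.045),("x",(.4615,-.0138),.12,.052)]:
    try: print(n,onpot(W,p,z,r))
    except Exception as e: print(n,e)
E
```

```text
('n', 12170, 'ctr', array([ 0.4617, -0.014 ,  0.1199]), 'size', array([0.1044, 0.1037, 0.0118]), 'slope', array([ 0.004, -0.001]), 'z', np.float64(0.1204))
s ('n', 350, 'ctr', array([ 0.6702, -0.1332,  0.0957]), 'size', array([0.0615, 0.0633, 0.0113]), 'slope', array([-0.025, -0.022]), 'z', np.float64(0.0963))
m ('n', 610, 'ctr', array([0.6744, 0.1205, 0.1036]), 'size', array([0.0763, 0.0756, 0.0112]), 'slope', array([0.003, 0.006]), 'z', np.float64(0.1043))
l ('n', 563, 'ctr', array([ 0.4471, -0.2548,  0.1119]), 'size', array([0.0904, 0.0924, 0.0118]), 'slope', array([-0.014, -0.013]), 'z', np.float64(0.1125))
x ('n', 846, 'ctr', array([ 0.4622, -0.0142,  0.1197]), 'size', array([0.1071, 0.1025, 0.0114]), 'slope', array([-0.002,  0.003]), 'z', np.float64(0.1204))
```

View pics/s17.png

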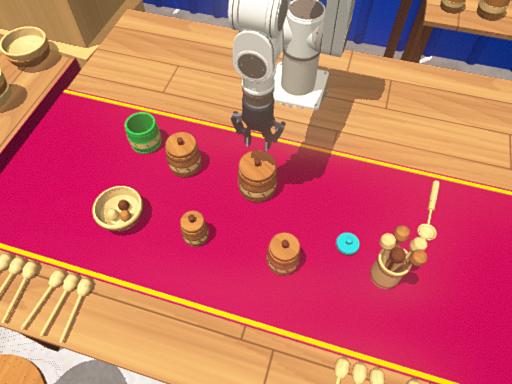

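The scene picture shows all four lids on their own pots, at (193,225), (284,245), (183,152) and (257,172). The bowl, jar and decoys are where they were, and the gripper is clear of everything. I hand in.

```bash
python3 -c "
from h import *
print(bot.job_done())"
```

```text
the job is handed in; nothing more can be done
None
```

I took all four lids off the stack from the top down and placed each on its own pot, then handed the job in at about 42 s. `job_done()` reports no verdict, so what follows rests on my own measurements.

| Lid | Cap-top height, measured (mm) | Cap-top height, expected (mm) | Centre vs. pot centre |
|---|---|---|---|
| Small | 96.5 | 96 | within 1 mm |
| Medium | 104.4 | 104 | within 1 mm |
| Large | 112.4 | 112 | within 1 mm |
| Extra | 120.4 | 120 | within 1 mm |

- **Level:** wrist-camera slopes right after each release were 0.004 rad or less.
- **Final scene view:** it agreed on heights and centres. It gave slopes of up to about 0.03 rad on the small lid and 0.02 rad on the large lid. I put this down to the few points in those fits (350 and 563); both values are under the 0.07 rad limit.
- **Disagreement:** the cameras differed by about 1.5 mm on the large pot's x position. I aimed close to the wrist camera's value, and the lid seated cleanly.
- **Bystanders:** the bowl, spoon jar and both look-alikes appear unmoved in the last picture. I judged that by eye and did not re-measure them.
- **Robot:** the gripper ended open, with the tool point about 7 cm above the largest lid's knob, touching nothing.

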